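# Wedge the rocking iron stand

### The job

The wooden iron stand rocks because its front-left foot is worn short. Press down on the lid over that foot to feel it rock and let go, then push the loose wooden wedge along the table, thin end first, under the worn foot until the stand is firm but still level, never lifting the wedge or the stand, shoving the stand out of place or disturbing the other things. Finish by pressing firmly on that same corner and keep pressing: the program ends while holding the press, with the stand no longer rocking.

Things in the scene. Friction and masses are not known exactly. Their poses are not given: they have to be found in the camera images.
- stand: Iron stand: wooden box, 2.2 to 3.5 kg, 200 (x) x 240 (y) mm, underside 32 and lid 80 mm above the table, on four 24 mm round-bottomed rubber feet at x = +-78, y = +-95 mm. Origin: centre of the footprint at table height. Front (pale drawer front, brass knob) is -x, towards the robot; left is +y. A 6 mm thick, 110 x 130 mm steel plate lies on the lid at the back right (centre x +35, y -45 mm).
- foot (a point): Point fixed to the stand on the axis of the worn front-left foot (the corner diagonally opposite the steel plate), at table height when the stand is level (stand frame x -78, y +95, z 0 mm). The foot is worn, by an amount not known beforehand: it ends 4.5 to 9.5 mm above this point.
- corner (a point): Point on top of the lid straight above the worn foot (stand frame x -78, y +95, z 80 mm), 22 mm from the front edge, 25 mm from the left edge: press here. The stand rests level on its other three feet until 2 to 5 N presses here; then it rocks and the lid sinks here by the missing 4.5 to 9.5 mm until the foot meets the table. Let go, it rocks back level. Well wedged, it gives about 1 mm.
- wedge: Loose dark wooden wedge, 120 g, 110 mm long (x), 44 mm wide (y), flat below; its top slopes from 21 mm high at the thick end (-x) to 2 mm at the thin end (+x). Origin: centre of the underside. It starts in front of the stand, thin end 30 to 60 mm short of the worn foot, up to 15 mm aside, 0.2 rad askew. It slides at about 1 N; the force rises steeply once it is snug under the foot.
- wedge_tip (a point): Middle of the wedge's thin end, at its underside.
- wedge_tail (a point): Middle of the wedge's upright thick end face (44 mm wide, 21 mm high), at its underside.
- spool: White thread spool standing in front of the stand, 38 mm diameter, 56 mm high; origin centre of underside. Leave alone.
- tea_glass: Empty amber tea glass to the left of the stand, 68 mm diameter, 85 mm high; origin centre of underside. Leave alone.
- pincushion: Round blue pincushion, 68 mm diameter, 34 mm high; origin centre of underside. Leave alone.
- clapper: Pale wooden pressing clapper, 200 x 50 x 28 mm, long along its x; origin centre of underside. Leave alone.
- scissors: Scissors lying flat, 175 mm long along x, 12 mm thick; origin near the pivot, at the underside. Leave alone.
- chalk_tin: Flat metal chalk tin, 90 x 60 x 22 mm; origin centre of underside. Leave alone.
Things that resemble listed ones, but are neither listed nor needed, are in the scene too. Leave any purple or yellow look-alike of the wedge alone.

How it is judged:
By the outcome, as a careful person would: the job done as asked, in the order asked, and still so for the second after the job is handed in, while the arm keeps its last pose, push and grip.
It also fails if it takes over 56 s, if anything falls off the work surface, if the arm or the gripper's body presses on something with over 40 N, if the wrist force passes 120 N, or if a joint passes its speed limit or range.

### The arm

A 6-joint arm with a two-finger parallel gripper is mounted at the origin on the work surface. World frame = base frame: x ahead of the robot, y to its left, z up, the work surface at z = 0. Lengths are in m, angles in rad, forces in N, time in s.
With the tool pointing down it reaches from about 0.35 to 0.875 m from the base axis. Payload 4.2 kg.
Tool frame: the origin (TCP) lies at the very end of the fingers, on their centre line; the grasp point (between the pads) lies 19 mm behind it; z points along the fingers, y is the direction in which the jaws open and shut (so a half turn about z gives the same grasp; the last joint's range is limited). The gripper opens to 87 mm and grips with 3 to 60 N. Pads are 19 mm wide; open, the fingers measure 117 mm over their backs; the gripper's body (75 mm by 190 mm) begins 51 mm behind the grasp point.
Start: joints at [-1.008, 0.385, 0.008, 0, -1.194, -0.259], TCP at [0.187, -0.596, 0.223] pointing down, gripper open.
Joint ranges: [-3.14, 3.14], [-1.21, 2.06], [-1.07, 1.41], [-3.16, 2.05], [-2.99, -0.16], [-3.1, 3.1]. Speed limits (rad/s): [2.79, 2.79, 3.14, 3.14, 3.14, 3.14].

### API

Orientations are given as a 3x3 rotation matrix whose columns are the frame's x, y, z axes.
In Python, from station import r gives the robot as it stands.
- The arm moves only by the tool step_arm, never from a script. Its argument "moves" is a list of rows, each an object of numbers: "wx", "wy", "wz": the turn, a rotation vector about the tool's x, y, z in rad; "x", "y", "z": the shift along the tool's x, y, z in cm; "jaw": the opening, from 0 (shut) to 1 (fully open). A call has 1 to 20 rows; each row shifts and turns the commanded pose from where the row before left it, along the tool's axes as they then stand; what a row does not reach is not made up. A row lasts 1/12 s, in which the tool goes at most 41.7 mm and 7.16 degrees, less where a joint would pass 70% of its speed; a pose out of reach is approached as far as the arm can. A call is refused whole if a number of a shift passes 4.17 or a number of a turn 0.125, either way. A call with a gripper value outside its range is refused whole. The fingers move at their own pace and stop on an object; "newtons" is the grip in N (left out, the last holds). Time passes only in rows, so rows that do not move let the fingers close. It gives the time, the measured TCP pose, the force and the opening at its end, in the units of the state.
- r.observe(): the state, without advancing time (a new reading comes with each control period).
- r.camera(name): name is "scene" or "top"; returns the picture (480x640x3 uint8, blue, green, red); there is no depth.
- r.calibration(name): a dict with "K" (3x3 intrinsics, pixels), "R" (3x3) and "t" (3): a world point X has camera coordinates R X + t. Camera axes: x right, y down, z forward; pixel columns grow to the right and rows downward; lengths in m; the calibration is good to about 2 mm. A picture is of the moment at which its call begins. calibration takes no time and is no camera call.
- r.sign_off(): hands the job in, once; it reports no verdict.
The state is a dict: "time": time; "joint_positions": joint angles; "joint_vel": joint speeds; "joint_efforts": joint torques, N m; "position": TCP position; "eef_rot": TCP orientation; "contact_force": force on the tool from outside, world axes, zero at the start; "ft_torque": the same for the moment, N m; "gripper_width": finger opening in m.
Only numpy, scipy, OpenCV 4.12 (cv2) and the standard library are available. Lean on these libraries where they do the work, as an engineer would, in place of code of your own. Each camera call takes 0.05 s, during which the arm holds its last target.

## Working session

There is one attempt and no reset: what is moved stays moved. The work goes in short steps, Python scripts to look and compute and a tool call to move; the robot and the scene stay as the last step left them, time stands still between calls to the robot, and variables do not carry over. Pictures are saved under pics/ and viewed, and the job is handed in when it is done.

Besides the shell and the picture viewer there is one more tool, called after "Request:" by a JSON object that holds its "method" and its "body". step_arm: Moves the arm, as the interface text tells. Its arguments: {"type":"object","properties":{"moves":{"type":"array","items":{"type":"object","properties":{"wx":{"type":"number"},"wy":{"type":"number"},"wz":{"type":"number"},"x":{"type":"number"},"y":{"type":"number"},"z":{"type":"number"},"jaw":{"type":"number"}}}},"newtons":{"type":"number"}},"required":["moves"]}

```bash
ls; mkdir -p pics; python3 - <<'E'
from station import r
import cv2,numpy as np
np.set_printoptions(precision=4,suppress=True)
for n in("scene","top"):
    im=r.camera(n); cv2.imwrite(f"pics/{n}0.png",im)
    c=r.calibration(n); print(n,c)
o=r.observe()
for k,v in o.items(): print(k,np.array(v))
E
```

```text
pics
scene {'K': array([[498.1612,   0.    , 321.957 ],
       [  0.    , 498.1612, 241.0305],
       [  0.    ,   0.    ,   1.    ]]), 'R': array([[-0.892 ,  0.452 ,  0.0094],
       [ 0.3496,  0.7028, -0.6196],
       [-0.2866, -0.5494, -0.7849]]), 't': array([ 0.4927, -0.1474,  1.3223])}
top {'K': array([[538.7427,   0.    , 326.0954],
       [  0.    , 538.7427, 237.3297],
       [  0.    ,   0.    ,   1.    ]]), 'R': array([[ 0.0288, -0.9993, -0.0229],
       [-0.9944, -0.0263, -0.1022],
       [ 0.1015,  0.0257, -0.9945]]), 't': array([0.0073, 0.5322, 1.3929])}
time 0.1
joint_positions [-1.0084  0.3855  0.0068 -0.0004 -1.194  -0.2586]
joint_vel [ 0.0012 -0.0013  0.0009  0.0022 -0.0004 -0.001 ]
joint_efforts [  0.     -39.1689  18.7936   4.2319   0.0135  -0.0001]
position [ 0.1868 -0.5959  0.2216]
eef_rot [[-0.9542 -0.299  -0.0007]
 [-0.299   0.9542  0.0018]
 [ 0.0001  0.002  -1.    ]]
contact_force [0.4966 0.2786 0.3914]
ft_torque [ 0.0234 -0.0067 -0.0047]
gripper_width 0.08686158757497701
```

View pics/scene0.png

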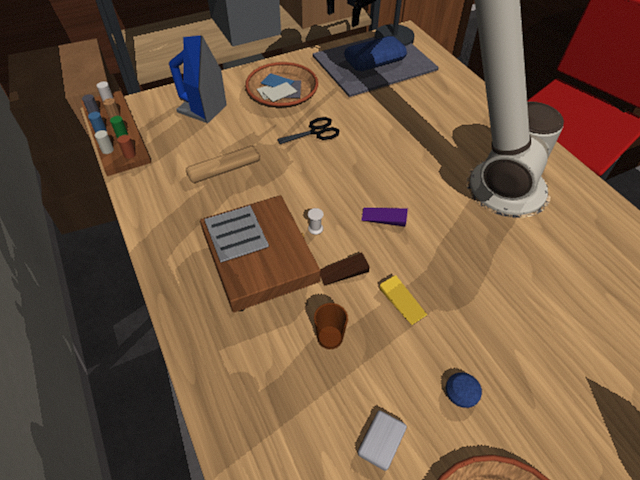

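View pics/top0.png

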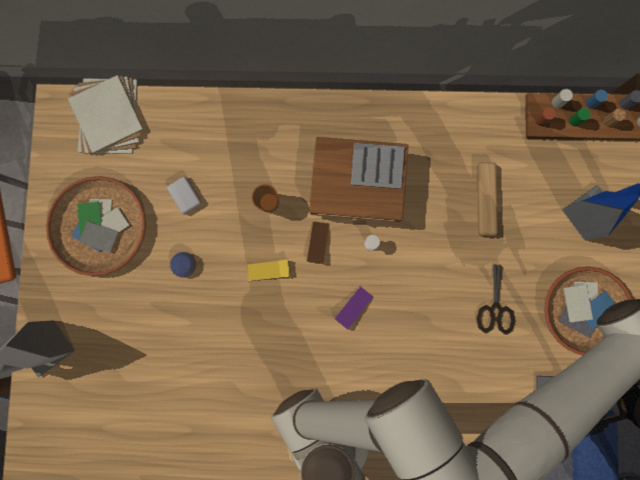

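The top view shows the stand's lid at about (311–408, 138–220) with the steel plate at its back right. A dark brown wedge is at (317,243), a yellow look-alike at (268,270), a purple one at (354,308), the spool at (372,242) and the tea glass at (266,198). The dark one fits the description, being brown, in front of the stand and near its front-left foot. I'll confirm this in an enlarged crop.

```bash
python3 - <<'E'
import cv2
a=cv2.imread("pics/top0.png"); b=cv2.imread("pics/scene0.png")
cv2.imwrite("pics/top0c.png",cv2.resize(a[125:275,245:435],None,fx=4,fy=4,interpolation=cv2.INTER_CUBIC))
cv2.imwrite("pics/scene0c.png",cv2.resize(b[190:350,195:405],None,fx=3.7,fy=3.7,interpolation=cv2.INTER_CUBIC))
E
```

```text
(no output)
```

View pics/top0c.png

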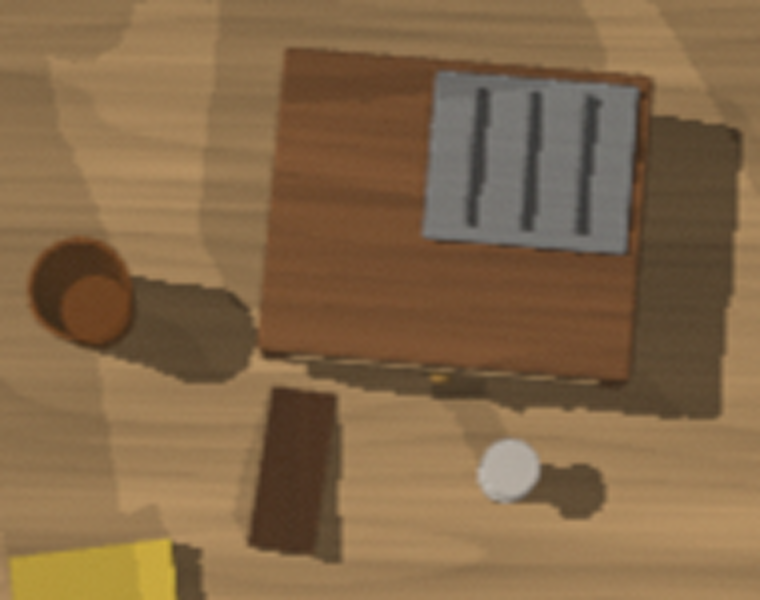

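View pics/scene0c.png

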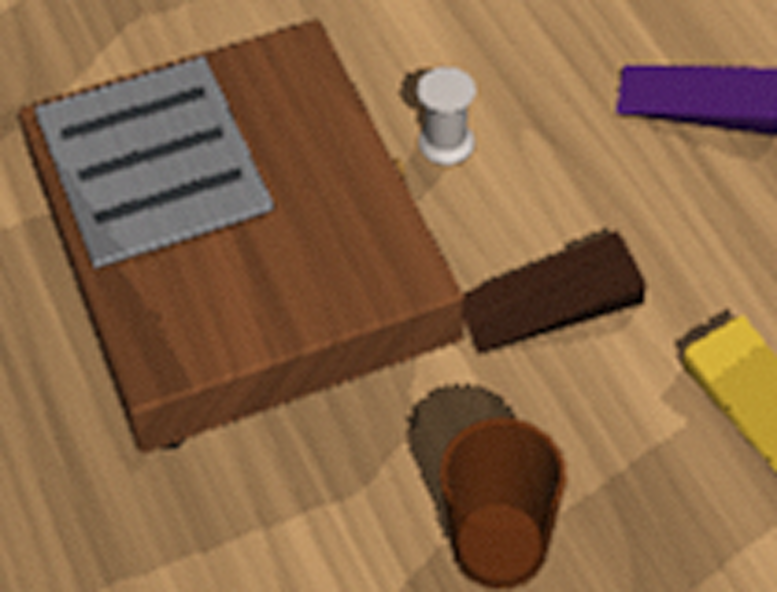

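```bash
cat > h.py <<'E'
from station import r
import cv2,numpy as np
from scipy.optimize import least_squares
np.set_printoptions(precision=4,suppress=True)
C={n:r.calibration(n) for n in("scene","top")}
def proj(n,X):
    c=C[n]; p=np.atleast_2d(X)@c["R"].T+c["t"]; p=p@c["K"].T; return p[:,:2]/p[:,2:]
def tw(p,X):  # pose x,y,yaw
    c,s=np.cos(p[2]),np.sin(p[2]); X=np.atleast_2d(X)
    return np.c_[p[0]+c*X[:,0]-s*X[:,1],p[1]+s*X[:,0]+c*X[:,1],X[:,2]]
def fit(obs,p0):
    # obs list (cam, pix, local)
    f=lambda p:np.concatenate([proj(n,tw(p,X))[0]-np.array(u) for n,u,X in obs])
    s=least_squares(f,p0,loss='soft_l1'); return s.x,f(s.x).reshape(-1,2)
def back(n,u,z):
    c=C[n]; d=c["R"].T@np.linalg.solve(c["K"],[u[0],u[1],1]); o=-c["R"].T@c["t"]
    return o+d*(z-o[2])/d[2]
def crop(u,off,f): return ((np.array(u)+.5)/f-.5+np.array(off))
E
cat > m.py <<'E'
from h import *
T=lambda a,b:crop((a,b),(245,125),4); S=lambda a,b:crop((a,b),(195,190),3.7)
obs=[("top",T(288,48),(.1,.12,.08)),("top",T(651,77),(.1,-.12,.08)),("top",T(625,382),(-.1,-.12,.08)),("top",T(261,354),(-.1,.12,.08)),
("scene",S(462,295),(-.1,.12,.08)),("scene",S(318,20),(-.1,-.12,.08)),("scene",S(22,107),(.1,-.12,.08)),("scene",S(134,411),(.1,.12,.08))]
for n in("top","scene"): print(n,"cam",-C[n]["R"].T@C[n]["t"])
for sel in("top","scene",""):
    p,e=fit([o for o in obs if sel in o[0]],[.55,-.05,0]); print("stand",sel,p,"\n",e.round(1).tolist())
st=p
w=[("top",T(273,388),(.055,.022,.002)),("top",T(337,394),(.055,-.022,.002)),("top",T(248,546),(-.055,.022,.021)),("top",T(312,554),(-.055,-.022,.021)),
("scene",S(480,350),(.055,.022,.002)),("scene",S(612,232),(-.055,-.022,.021)),("scene",S(643,281),(-.055,.022,.021)),("scene",S(643,301),(-.055,.022,.0))]
for sel in("top","scene",""):
    p,e=fit([o for o in w if sel in o[0]],[.42,0,0]); print("wedge",sel,p,"\n",e.round(1).tolist())
foot=tw(st,[-.078,.095,0])[0]; print("foot",foot,"tip",tw(p,[.055,0,0])[0],"tail",tw(p,[-.055,0,0])[0])
c,s=np.cos(p[2]),np.sin(p[2]); d=foot[:2]-p[:2]; print("foot in wedge frame",c*d[0]+s*d[1],-s*d[0]+c*d[1])
print("spool",back("top",T(509,470),.056),"glass rim",back("top",T(80,290),.085))
d=foot[:2]-p[:2]
E
python3 m.py
```

```text
top cam [ 0.3876 -0.0145  1.4398]
scene cam [0.87   0.6073 0.9419]
stand top [ 0.681  -0.0584 -0.0561] 
 [[-1.2, 0.0], [0.8, -0.1], [1.9, 0.4], [-1.2, -0.3]]
stand scene [ 0.6834 -0.0541 -0.0578] 
 [[2.0, -0.0], [0.7, -1.7], [-1.6, -0.2], [-0.7, 0.8]]
stand  [ 0.682  -0.0557 -0.0588] 
 [[-2.1, -0.5], [-0.1, -0.4], [0.7, 0.1], [-2.4, -0.8], [2.2, -0.7], [1.0, -2.3], [-1.1, -1.0], [-0.4, -0.1]]
wedge top [ 0.5202  0.0442 -0.1115] 
 [[-0.2, -0.5], [0.0, 0.2], [-0.2, -0.0], [0.3, 0.3]]
wedge scene [ 0.5235  0.0466 -0.0906] 
 [[-0.7, 0.8], [0.7, -1.1], [0.4, 0.1], [-0.4, -0.0]]
wedge  [ 0.5216  0.045  -0.1109] 
 [[-0.5, -1.0], [-0.3, -0.3], [-0.5, -0.5], [0.0, -0.2], [-0.6, -0.4], [1.5, -1.6], [0.8, -0.3], [-0.0, -0.4]]
foot [0.6098 0.0437 0.    ] tip [0.5762 0.0389 0.    ] tail [0.4669 0.0511 0.    ]
foot in wedge frame 0.08779105964083929 0.008514376523878639
spool [ 0.5196 -0.097   0.056 ] glass rim [0.6249 0.1805 0.085 ]
```

```bash
cat > ov.py <<'E'
from h import *
def draw(n,src,st,w,off,size,f,out):
    im=cv2.imread(src); c=cv2.resize(im[off[1]:off[1]+size[1],off[0]:off[0]+size[0]],None,fx=f,fy=f,interpolation=cv2.INTER_CUBIC)
    def poly(p,pts,col,closed=True):
        u=(proj(n,tw(p,pts))-np.array(off)+.5)*f-.5
        cv2.polylines(c,[np.round(u*8).astype(np.int32)],closed,col,1,cv2.LINE_AA,3)
    q=lambda a,b,z:[(a,b,z),(a,-b,z),(-a,-b,z),(-a,b,z)]
    poly(st,q(.1,.12,.08),(0,255,0)); poly(st,[(x+.035,y-.045,.086) for x,y,_ in q(.055,.065,0)],(255,255,0))
    poly(st,[(-.078+.012*np.cos(t),.095+.012*np.sin(t),0) for t in np.linspace(0,6.28,20)],(255,0,255))
    poly(st,[(-.078+.004*np.cos(t),.095+.004*np.sin(t),.08) for t in np.linspace(0,6.28,12)],(0,0,255))
    poly(w,[(.055,.022,.002),(.055,-.022,.002),(-.055,-.022,.021),(-.055,.022,.021)],(0,255,255)); poly(w,q(.055,.022,0),(0,128,255))
    cv2.imwrite(out,c)
if __name__=="__main__":
    st=[.682,-.0557,-.0588]; w=[.5216,.045,-.1109]
    draw("top","pics/top0.png",st,w,(245,125),(190,150),4,"pics/ovt0.png")
    draw("scene","pics/scene0.png",st,w,(195,190),(210,160),3.7,"pics/ovs0.png")
    p=lambda n,u,z:print(n,back(n,u,z))
    for u in((288,48),(651,77),(625,382),(261,354)): p("top",crop(u,(245,125),4),.08)
    for u in((318,20),(462,295),(22,107),(134,411)): p("scene",crop(u,(195,190),3.7),.08)
E
python3 ov.py
```

```text
top [0.7877 0.0527 0.08  ]
top [ 0.7737 -0.1817  0.08  ]
top [ 0.5753 -0.1679  0.08  ]
top [0.5874 0.0638 0.08  ]
scene [ 0.5803 -0.1639  0.08  ]
scene [0.5943 0.0696 0.08  ]
scene [ 0.7734 -0.1774  0.08  ]
scene [0.7883 0.0588 0.08  ]
```

View pics/ovt0.png

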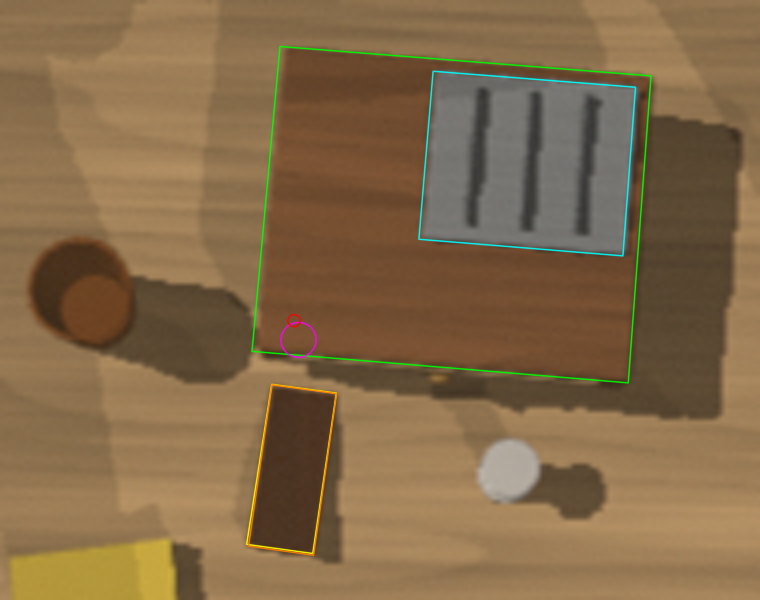

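View pics/ovs0.png

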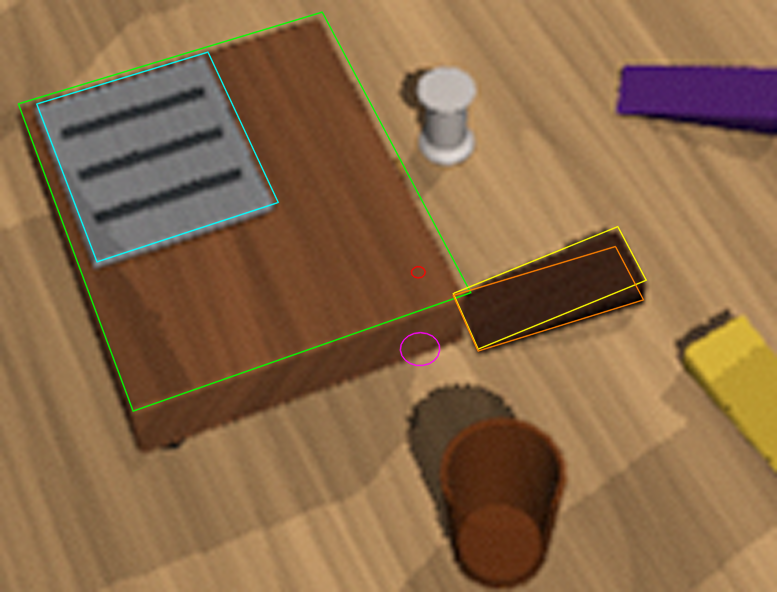

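The overlays agree with the pictures to within 2–3 mm. The corner is at about (0.609, 0.042) and the wedge tail at about (0.467, 0.051). I'll shut the jaws, align with the stand's yaw and travel toward the corner.

Request:
{"method": "step_arm", "body": {"moves": [{"wz": 0.12, "jaw": 0}, {"wz": 0.12, "jaw": 0}, {"wz": 0.12, "jaw": 0}, {"x": -1.8, "y": 3.2}, {"x": -1.8, "y": 3.2}, {"x": -1.8, "y": 3.2}, {"x": -1.8, "y": 3.2}, {"x": -1.8, "y": 3.2}, {"x": -1.8, "y": 3.2}, {"x": -1.8, "y": 3.2}, {"x": -1.8, "y": 3.2}, {"x": -1.8, "y": 3.2}, {"x": -1.8, "y": 3.2}, {"x": -1.8, "y": 3.2}, {"x": -1.8, "y": 3.2}, {"x": -1.8, "y": 3.2}, {"x": -1.8, "y": 3.2}, {"x": -1.8, "y": 3.2}, {"x": -1.8, "y": 3.2}, {"x": -1.8, "y": 3.2}], "newtons": 20}}

```text
$.moves[0]: bad value
```

```bash
cat > go.py <<'E'
from h import *
import sys
o=r.observe(); R=np.array(o["eef_rot"]); p=np.array(o["position"])
print("t",o["time"],"p",p,"F",np.array(o["contact_force"]),"w",o["gripper_width"],"\n",R)
if len(sys.argv)>3: print("cm in tool axes",100*R.T@(np.array(list(map(float,sys.argv[1:4])))-p))
E
python3 go.py 0.609 0.042 0.10
```

```text
t 0.1 p [ 0.1868 -0.5959  0.2216] F [0.4966 0.2786 0.3914] w 0.08686158757497701 
 [[-0.9542 -0.299  -0.0007]
 [-0.299   0.9542  0.0018]
 [ 0.0001  0.002  -1.    ]]
cm in tool axes [-59.362   48.2188  12.2453]
```

Request:
{"method": "step_arm", "body": {"moves": [{"x": 0, "y": 0, "z": 0, "wx": 0, "wy": 0, "wz": 0.12, "jaw": 0.0}], "newtons": 20}}

```text
time: 0.18
position: [0.1869, -0.596, 0.2218]
eef_rot: [[-0.983, -0.181, -0.001], [-0.181, 0.983, 0.001], [0.0, 0.001, -1.0]]
contact_force: [-0.9, -0.2, -0.1]
gripper_width: 0.0846
```

Request:
{"method": "step_arm", "body": {"moves": [{"x": 0, "y": 0, "z": 0, "wx": 0, "wy": 0, "wz": 0.12, "jaw": 0}, {"x": 0, "y": 0, "z": 0, "wx": 0, "wy": 0, "wz": 0.12, "jaw": 0}, {"x": -1.8, "y": 3.2, "z": 0, "wx": 0, "wy": 0, "wz": 0, "jaw": 0}, {"x": -1.8, "y": 3.2, "z": 0, "wx": 0, "wy": 0, "wz": 0, "jaw": 0}, {"x": -1.8, "y": 3.2, "z": 0, "wx": 0, "wy": 0, "wz": 0, "jaw": 0}, {"x": -1.8, "y": 3.2, "z": 0, "wx": 0, "wy": 0, "wz": 0, "jaw": 0}, {"x": -1.8, "y": 3.2, "z": 0, "wx": 0, "wy": 0, "wz": 0, "jaw": 0}, {"x": -1.8, "y": 3.2, "z": 0, "wx": 0, "wy": 0, "wz": 0, "jaw": 0}, {"x": -1.8, "y": 3.2, "z": 0, "wx": 0, "wy": 0, "wz": 0, "jaw": 0}, {"x": -1.8, "y": 3.2, "z": 0, "wx": 0, "wy": 0, "wz": 0, "jaw": 0}, {"x": -1.8, "y": 3.2, "z": 0, "wx": 0, "wy": 0, "wz": 0, "jaw": 0}, {"x": -1.8, "y": 3.2, "z": 0, "wx": 0, "wy": 0, "wz": 0, "jaw": 0}, {"x": -1.8, "y": 3.2, "z": 0, "wx": 0, "wy": 0, "wz": 0, "jaw": 0}, {"x": -1.8, "y": 3.2, "z": 0, "wx": 0, "wy": 0, "wz": 0, "jaw": 0}, {"x": -1.8, "y": 3.2, "z": 0, "wx": 0, "wy": 0, "wz": 0, "jaw": 0}, {"x": -1.8, "y": 3.2, "z": 0, "wx": 0, "wy": 0, "wz": 0, "jaw": 0}, {"x": -1.8, "y": 3.2, "z": 0, "wx": 0, "wy": 0, "wz": 0, "jaw": 0}, {"x": -1.8, "y": 3.2, "z": 0, "wx": 0, "wy": 0, "wz": 0, "jaw": 0}, {"x": -1.8, "y": 3.2, "z": 0, "wx": 0, "wy": 0, "wz": 0, "jaw": 0}]}}

```text
time: 1.77
position: [0.5234, -0.0686, 0.2223]
eef_rot: [[-0.998, 0.056, -0.001], [0.056, 0.998, 0.0], [0.001, 0.0, -1.0]]
contact_force: [1.1, -0.7, 0.4]
gripper_width: 0.0009
```

```bash
python3 go.py 0.609 0.042 0.10
```

```text
t 1.7667 p [ 0.5234 -0.0686  0.2223] F [ 1.0704 -0.6506  0.4088] w 0.0009107975986880553 
 [[-0.9984  0.0559 -0.0006]
 [ 0.0559  0.9984  0.0001]
 [ 0.0006  0.     -1.    ]]
cm in tool axes [-7.9376 11.5213 12.2264]
```

Request:
{"method": "step_arm", "body": {"moves": [{"x": -1.6, "y": 2.3, "z": 1.9, "wx": 0, "wy": 0, "wz": 0, "jaw": 0}, {"x": -1.6, "y": 2.3, "z": 2.2, "wx": 0, "wy": 0, "wz": 0, "jaw": 0}, {"x": -1.6, "y": 2.3, "z": 2.2, "wx": 0, "wy": 0, "wz": 0, "jaw": 0}, {"x": -1.6, "y": 2.3, "z": 2.2, "wx": 0, "wy": 0, "wz": 0, "jaw": 0}, {"x": -1.6, "y": 2.3, "z": 2.2, "wx": 0, "wy": 0, "wz": 0, "jaw": 0}, {"x": 0, "y": 0, "z": 0, "wx": 0, "wy": 0, "wz": 0, "jaw": 0}, {"x": 0, "y": 0, "z": 0, "wx": 0, "wy": 0, "wz": 0, "jaw": 0}, {"x": 0, "y": 0, "z": 0, "wx": 0, "wy": 0, "wz": 0, "jaw": 0}]}}

```text
time: 2.43
position: [0.6091, 0.0397, 0.1154]
eef_rot: [[-0.998, 0.056, -0.001], [0.056, 0.998, -0.0], [0.001, -0.001, -1.0]]
contact_force: [-0.5, -0.1, 0.1]
gripper_width: 0.0003
```

```bash
python3 go.py 0.609 0.042 0.08; python3 -c "
from h import *
for n,o,s in(('top',(245,100),(190,175)),('scene',(195,170),(210,180))):
    im=r.camera(n); cv2.imwrite(f'pics/{n}1.png',im)
    cv2.imwrite(f'pics/{n}1c.png',cv2.resize(im[o[1]:o[1]+s[1],o[0]:o[0]+s[0]],None,fx=3.2,fy=3.2,interpolation=cv2.INTER_CUBIC))
"
```

```text
t 2.4333 p [0.6091 0.0397 0.1154] F [-0.516  -0.137   0.1413] w 0.0002716457488801591 
 [[-0.9984  0.0558 -0.0008]
 [ 0.0559  0.9984 -0.0005]
 [ 0.0008 -0.0005 -1.    ]]
cm in tool axes [0.0215 0.2317 3.5419]
```

View pics/scene1c.png

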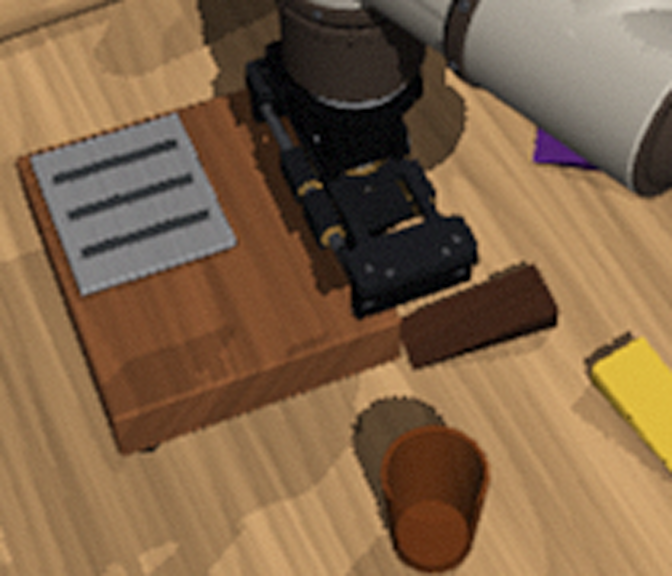

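The gripper is above the front-left corner, its tips near crop pixel (390,300), and nothing has moved. I'll approach the lid.

Request:
{"method": "step_arm", "body": {"moves": [{"x": 0, "y": 0.2, "z": 1.0, "wx": 0, "wy": 0, "wz": 0, "jaw": 0}, {"x": 0, "y": 0, "z": 1.0, "wx": 0, "wy": 0, "wz": 0, "jaw": 0}, {"x": 0, "y": 0, "z": 0.8, "wx": 0, "wy": 0, "wz": 0, "jaw": 0}, {"x": 0, "y": 0, "z": 0.3, "wx": 0, "wy": 0, "wz": 0, "jaw": 0}, {"x": 0, "y": 0, "z": 0, "wx": 0, "wy": 0, "wz": 0, "jaw": 0}, {"x": 0, "y": 0, "z": 0, "wx": 0, "wy": 0, "wz": 0, "jaw": 0}]}}

```text
time: 3.03
position: [0.6094, 0.0417, 0.0842]
eef_rot: [[-0.998, 0.056, -0.001], [0.056, 0.998, -0.0], [0.001, -0.0, -1.0]]
contact_force: [0.8, -0.5, 0.7]
gripper_width: 0.0005
```

Request:
{"method": "step_arm", "body": {"moves": [{"x": 0, "y": 0, "z": 0.15, "wx": 0, "wy": 0, "wz": 0, "jaw": 0}, {"x": 0, "y": 0, "z": 0.15, "wx": 0, "wy": 0, "wz": 0, "jaw": 0}, {"x": 0, "y": 0, "z": 0, "wx": 0, "wy": 0, "wz": 0, "jaw": 0}]}}

```text
time: 3.28
position: [0.6095, 0.042, 0.0815]
eef_rot: [[-0.998, 0.056, 0.0], [0.056, 0.998, 0.0], [-0.0, 0.0, -1.0]]
contact_force: [0.5, -0.6, 0.5]
gripper_width: 0.0004
```

Request:
{"method": "step_arm", "body": {"moves": [{"x": 0, "y": 0, "z": 0.15, "wx": 0, "wy": 0, "wz": 0, "jaw": 0}, {"x": 0, "y": 0, "z": 0, "wx": 0, "wy": 0, "wz": 0, "jaw": 0}]}}

```text
time: 3.45
position: [0.6094, 0.0419, 0.0799]
eef_rot: [[-0.998, 0.056, -0.0], [0.056, 0.998, 0.0], [0.0, 0.0, -1.0]]
contact_force: [-0.2, -0.1, -0.8]
gripper_width: 0.0004
```

Request:
{"method": "step_arm", "body": {"moves": [{"x": 0, "y": 0, "z": 0.15, "wx": 0, "wy": 0, "wz": 0, "jaw": 0}, {"x": 0, "y": 0, "z": 0, "wx": 0, "wy": 0, "wz": 0, "jaw": 0}]}}

```text
time: 3.62
position: [0.6094, 0.0422, 0.079]
eef_rot: [[-0.998, 0.056, -0.0], [0.056, 0.998, 0.0], [0.0, 0.0, -1.0]]
contact_force: [-2.0, 1.8, 4.7]
gripper_width: 0.0004
```

Request:
{"method": "step_arm", "body": {"moves": [{"x": 0, "y": 0, "z": 0.15, "wx": 0, "wy": 0, "wz": 0, "jaw": 0}, {"x": 0, "y": 0, "z": 0, "wx": 0, "wy": 0, "wz": 0, "jaw": 0}]}}

```text
time: 3.78
position: [0.6092, 0.0424, 0.0777]
eef_rot: [[-0.998, 0.056, -0.0], [0.056, 0.998, 0.0], [0.0, 0.0, -1.0]]
contact_force: [-3.2, 2.6, 5.6]
gripper_width: 0.0006
```

Contact came at about 79.5 mm and the corner rocks at about 5 N. As it rocks, the lid also moves outward, by 80/120 of the sink, so I'll follow that sideways to avoid shoving the stand.

Request:
{"method": "step_arm", "body": {"moves": [{"x": 0.15, "y": 0.12, "z": 0.1, "wx": 0, "wy": 0, "wz": 0, "jaw": 0}, {"x": 0.05, "y": 0.04, "z": 0.1, "wx": 0, "wy": 0, "wz": 0, "jaw": 0}, {"x": 0, "y": 0, "z": 0, "wx": 0, "wy": 0, "wz": 0, "jaw": 0}]}}

```text
time: 4.03
position: [0.6079, 0.0438, 0.0752]
eef_rot: [[-0.998, 0.056, 0.001], [0.056, 0.998, 0.0], [-0.001, 0.0, -1.0]]
contact_force: [-0.6, 0.1, 3.4]
gripper_width: 0.0004
```

Request:
{"method": "step_arm", "body": {"moves": [{"x": 0.05, "y": 0.04, "z": 0.1, "wx": 0, "wy": 0, "wz": 0, "jaw": 0}, {"x": 0, "y": 0, "z": 0, "wx": 0, "wy": 0, "wz": 0, "jaw": 0}]}}

```text
time: 4.2
position: [0.6074, 0.0443, 0.074]
eef_rot: [[-0.998, 0.056, 0.001], [0.056, 0.998, 0.0], [-0.001, 0.0, -1.0]]
contact_force: [-0.2, 1.2, 3.5]
gripper_width: 0.0007
```

Request:
{"method": "step_arm", "body": {"moves": [{"x": 0.05, "y": 0.04, "z": 0.1, "wx": 0, "wy": 0, "wz": 0, "jaw": 0}, {"x": 0, "y": 0, "z": 0, "wx": 0, "wy": 0, "wz": 0, "jaw": 0}]}}

```text
time: 4.37
position: [0.6072, 0.0445, 0.0735]
eef_rot: [[-0.998, 0.056, 0.001], [0.056, 0.998, -0.0], [-0.001, -0.0, -1.0]]
contact_force: [-0.8, 0.1, 5.0]
gripper_width: 0.0003
```

Request:
{"method": "step_arm", "body": {"moves": [{"x": 0.05, "y": 0.04, "z": 0.1, "wx": 0, "wy": 0, "wz": 0, "jaw": 0}, {"x": 0, "y": 0, "z": 0, "wx": 0, "wy": 0, "wz": 0, "jaw": 0}]}}

```text
time: 4.53
position: [0.6071, 0.0446, 0.0733]
eef_rot: [[-0.998, 0.055, 0.002], [0.055, 0.998, -0.001], [-0.002, -0.001, -1.0]]
contact_force: [-0.5, -1.5, 6.9]
gripper_width: 0.0004
```

Request:
{"method": "step_arm", "body": {"moves": [{"x": 0, "y": 0, "z": 0.15, "wx": 0, "wy": 0, "wz": 0, "jaw": 0}, {"x": 0, "y": 0, "z": 0, "wx": 0, "wy": 0, "wz": 0, "jaw": 0}]}}

```text
time: 4.7
position: [0.6071, 0.0446, 0.0731]
eef_rot: [[-0.998, 0.055, 0.002], [0.055, 0.998, -0.001], [-0.002, -0.001, -1.0]]
contact_force: [-3.9, 0.4, 14.1]
gripper_width: 0.0004
```

Request:
{"method": "step_arm", "body": {"moves": [{"x": 0, "y": 0, "z": 0.15, "wx": 0, "wy": 0, "wz": 0, "jaw": 0}, {"x": 0, "y": 0, "z": 0, "wx": 0, "wy": 0, "wz": 0, "jaw": 0}, {"x": 0, "y": 0, "z": 0, "wx": 0, "wy": 0, "wz": 0, "jaw": 0}]}}

```text
time: 4.95
position: [0.6072, 0.0447, 0.073]
eef_rot: [[-0.998, 0.055, 0.003], [0.055, 0.999, -0.001], [-0.003, -0.001, -1.0]]
contact_force: [-5.7, -0.1, 18.6]
gripper_width: 0.0001
```

It rocked by about 6 mm: contact at about 79.6 mm, then the foot met the table at about 73.6 mm and the force climbed to 19 N. I'll let it rock back along the same path, then lift off.

Request:
{"method": "step_arm", "body": {"moves": [{"x": 0, "y": 0, "z": -0.2, "wx": 0, "wy": 0, "wz": 0, "jaw": 0}, {"x": 0, "y": 0, "z": -0.2, "wx": 0, "wy": 0, "wz": 0, "jaw": 0}, {"x": -0.05, "y": -0.04, "z": -0.1, "wx": 0, "wy": 0, "wz": 0, "jaw": 0}, {"x": -0.05, "y": -0.04, "z": -0.1, "wx": 0, "wy": 0, "wz": 0, "jaw": 0}, {"x": -0.05, "y": -0.04, "z": -0.1, "wx": 0, "wy": 0, "wz": 0, "jaw": 0}, {"x": -0.05, "y": -0.04, "z": -0.1, "wx": 0, "wy": 0, "wz": 0, "jaw": 0}, {"x": -0.05, "y": -0.04, "z": -0.1, "wx": 0, "wy": 0, "wz": 0, "jaw": 0}, {"x": -0.05, "y": -0.04, "z": -0.1, "wx": 0, "wy": 0, "wz": 0, "jaw": 0}, {"x": -0.05, "y": -0.04, "z": -0.1, "wx": 0, "wy": 0, "wz": 0, "jaw": 0}, {"x": 0, "y": 0, "z": -0.3, "wx": 0, "wy": 0, "wz": 0, "jaw": 0}, {"x": 0, "y": 0, "z": -1, "wx": 0, "wy": 0, "wz": 0, "jaw": 0}, {"x": 0, "y": 0, "z": -3, "wx": 0, "wy": 0, "wz": 0, "jaw": 0}, {"x": 0, "y": 0, "z": -3, "wx": 0, "wy": 0, "wz": 0, "jaw": 0}, {"x": 0, "y": 0, "z": 0, "wx": 0, "wy": 0, "wz": 0, "jaw": 0}]}}

```text
time: 6.12
position: [0.6131, 0.0422, 0.16]
eef_rot: [[-0.998, 0.055, 0.011], [0.055, 0.998, 0.001], [-0.011, 0.002, -1.0]]
contact_force: [1.6, 0.9, 1.8]
gripper_width: 0.0006
```

```bash
python3 go.py 0.443 0.052 0.10
```

```text
t 6.1167 p [0.6131 0.0422 0.16  ] F [1.5614 0.8778 1.7812] w 0.0005686819961952783 
 [[-0.9984  0.0548  0.0114]
 [ 0.0549  0.9985  0.0012]
 [-0.0113  0.0018 -0.9999]]
cm in tool axes [17.1017  0.037   5.8095]
```

Request:
{"method": "step_arm", "body": {"moves": [{"x": 3.4, "y": 0, "z": 0, "wx": 0, "wy": 0, "wz": 0, "jaw": 0}, {"x": 3.4, "y": 0, "z": 0.5, "wx": 0, "wy": 0, "wz": 0, "jaw": 0}, {"x": 3.4, "y": 0, "z": 1, "wx": 0, "wy": 0, "wz": 0, "jaw": 0}, {"x": 3.4, "y": 0, "z": 2, "wx": 0, "wy": 0, "wz": 0, "jaw": 0}, {"x": 3.5, "y": 0, "z": 2, "wx": 0, "wy": 0, "wz": 0, "jaw": 0}, {"x": 0, "y": 0, "z": 0, "wx": 0, "wy": 0, "wz": 0, "jaw": 0}, {"x": 0, "y": 0, "z": 0, "wx": 0, "wy": 0, "wz": 0, "jaw": 0}, {"x": 0, "y": 0, "z": 0, "wx": 0, "wy": 0, "wz": 0, "jaw": 0}]}}

```text
time: 6.78
position: [0.4396, 0.0518, 0.0989]
eef_rot: [[-0.998, 0.055, 0.002], [0.055, 0.998, 0.0], [-0.002, 0.0, -1.0]]
contact_force: [1.2, 0.3, 0.3]
gripper_width: 0.0007
```

```bash
python3 go.py 0.440 0.052 0.009; python3 -c "
from h import *
for n,o,s in(('top',(245,100),(190,175)),('scene',(195,170),(210,180))):
    im=r.camera(n); cv2.imwrite(f'pics/{n}2.png',im)
    print(n,proj(n,r.observe()['position']))
from ov import draw
st=[.682,-.0557,-.0588]; w=[.5216,.045,-.1109]
draw('top','pics/top2.png',st,w,(245,125),(190,150),4,'pics/ovt2.png')
draw('scene','pics/scene2.png',st,w,(195,190),(210,160),3.7,'pics/ovs2.png')
"
```

```text
t 6.7833 p [0.4396 0.0518 0.0989] F [1.2248 0.2653 0.2876] w 0.0007104160579366166 
 [[-0.9985  0.0552  0.0019]
 [ 0.0552  0.9985  0.0004]
 [-0.0019  0.0005 -1.    ]]
cm in tool axes [-0.0178  0.0137  8.9882]
top [[312.2632 270.5368]]
scene [[378.7089 232.8145]]
```

View pics/ovt2.png

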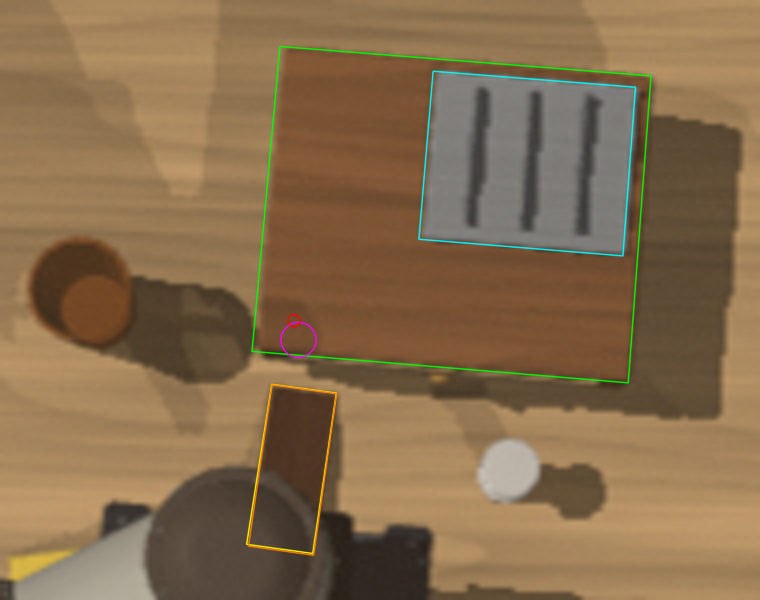

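View pics/ovs2.png

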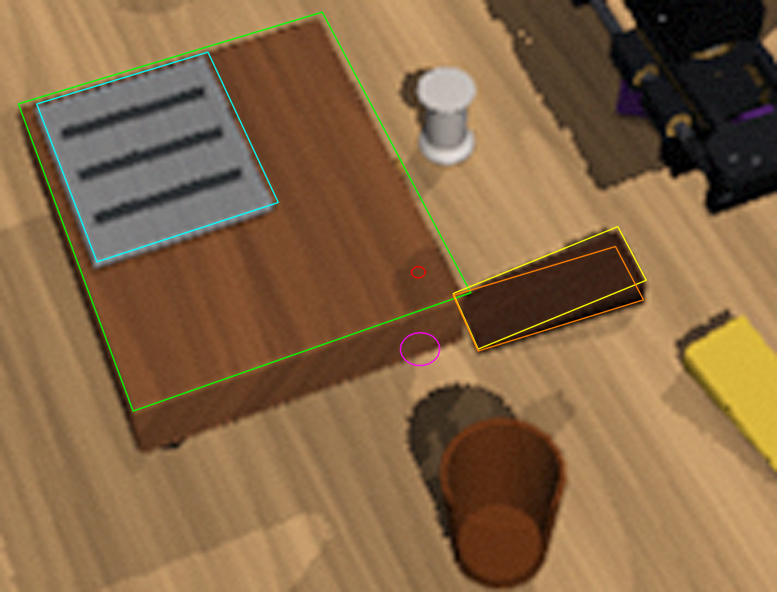

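The stand and the other things are unchanged. The wedge is still at crop pixels (248–337, 385–555) and the tool is behind its tail. I'll go down behind the tail.

Request:
{"method": "step_arm", "body": {"moves": [{"x": 0, "y": 0, "z": 2.5, "wx": 0, "wy": 0, "wz": 0, "jaw": 0}, {"x": 0, "y": 0, "z": 2.5, "wx": 0, "wy": 0, "wz": 0, "jaw": 0}, {"x": 0, "y": 0, "z": 2.0, "wx": 0, "wy": 0, "wz": 0, "jaw": 0}, {"x": 0, "y": 0, "z": 1.0, "wx": 0, "wy": 0, "wz": 0, "jaw": 0}, {"x": 0, "y": 0, "z": 0.5, "wx": 0, "wy": 0, "wz": 0, "jaw": 0}, {"x": 0, "y": 0, "z": 0.4, "wx": 0, "wy": 0, "wz": 0, "jaw": 0}, {"x": 0, "y": 0, "z": 0, "wx": 0, "wy": 0, "wz": 0, "jaw": 0}, {"x": 0, "y": 0, "z": 0, "wx": 0, "wy": 0, "wz": 0, "jaw": 0}]}}

```text
time: 7.55
position: [0.4397, 0.0518, 0.0096]
eef_rot: [[-0.998, 0.056, 0.001], [0.056, 0.998, 0.001], [-0.001, 0.001, -1.0]]
contact_force: [1.1, 0.4, -0.2]
gripper_width: 0.0006
```

Request:
{"method": "step_arm", "body": {"moves": [{"x": -0.5, "y": 0, "z": 0, "wx": 0, "wy": 0, "wz": 0, "jaw": 0}, {"x": -0.4, "y": 0, "z": 0, "wx": 0, "wy": 0, "wz": 0, "jaw": 0}, {"x": -0.3, "y": 0, "z": 0, "wx": 0, "wy": 0, "wz": 0, "jaw": 0}, {"x": -0.3, "y": 0, "z": 0, "wx": 0, "wy": 0, "wz": 0, "jaw": 0}, {"x": 0, "y": 0, "z": 0, "wx": 0, "wy": 0, "wz": 0, "jaw": 0}]}}

```text
time: 7.97
position: [0.4548, 0.0509, 0.0093]
eef_rot: [[-0.998, 0.056, 0.001], [0.056, 0.998, 0.001], [-0.001, 0.001, -1.0]]
contact_force: [-0.1, -0.0, 0.4]
gripper_width: 0.0006
```

Request:
{"method": "step_arm", "body": {"moves": [{"x": -0.2, "y": 0, "z": 0, "wx": 0, "wy": 0, "wz": 0, "jaw": 0}, {"x": -0.2, "y": 0, "z": 0, "wx": 0, "wy": 0, "wz": 0, "jaw": 0}, {"x": -0.2, "y": 0, "z": 0, "wx": 0, "wy": 0, "wz": 0, "jaw": 0}, {"x": -0.2, "y": 0, "z": 0, "wx": 0, "wy": 0, "wz": 0, "jaw": 0}, {"x": -0.2, "y": 0, "z": 0, "wx": 0, "wy": 0, "wz": 0, "jaw": 0}, {"x": -0.2, "y": 0, "z": 0, "wx": 0, "wy": 0, "wz": 0, "jaw": 0}, {"x": -0.2, "y": 0, "z": 0, "wx": 0, "wy": 0, "wz": 0, "jaw": 0}, {"x": -0.2, "y": 0, "z": 0, "wx": 0, "wy": 0, "wz": 0, "jaw": 0}, {"x": -0.2, "y": 0, "z": 0, "wx": 0, "wy": 0, "wz": 0, "jaw": 0}, {"x": -0.2, "y": 0, "z": 0, "wx": 0, "wy": 0, "wz": 0, "jaw": 0}]}}

```text
time: 8.8
position: [0.474, 0.0496, 0.009]
eef_rot: [[-0.998, 0.056, 0.0], [0.056, 0.998, 0.0], [-0.0, 0.0, -1.0]]
contact_force: [-0.8, 0.5, -0.4]
gripper_width: 0.0005
```

```bash
python3 -c "
from h import *
for n,o,s in(('scene',(195,170),(210,180)),('top',(245,100),(190,175))):
    im=r.camera(n); cv2.imwrite(f'pics/{n}3.png',im)
from ov import draw
st=[.682,-.0557,-.0588]; p=np.array(r.observe()['position']); print(p)
d=np.array([.9984,-.056]); c=p[:2]+d*(.0095+.055); w=[*c,-.056]; print(w)
draw('top','pics/top3.png',st,w,(245,125),(190,150),4,'pics/ovt3.png')
draw('scene','pics/scene3.png',st,w,(195,190),(210,160),3.7,'pics/ovs3.png')
"
```

```text
[0.4743 0.0497 0.0091]
[np.float64(0.5387430653598831), np.float64(0.04607594417905628), -0.056]
```

View pics/ovs3.png

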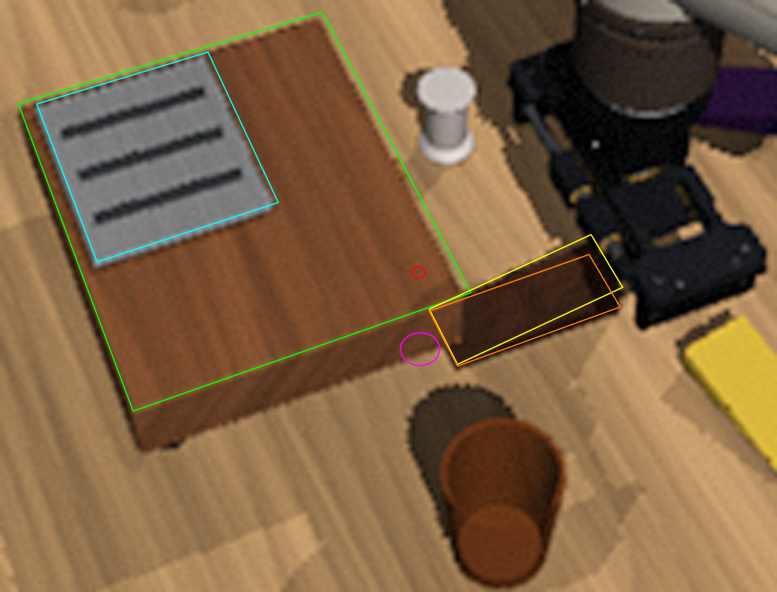

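View pics/ovt3.png

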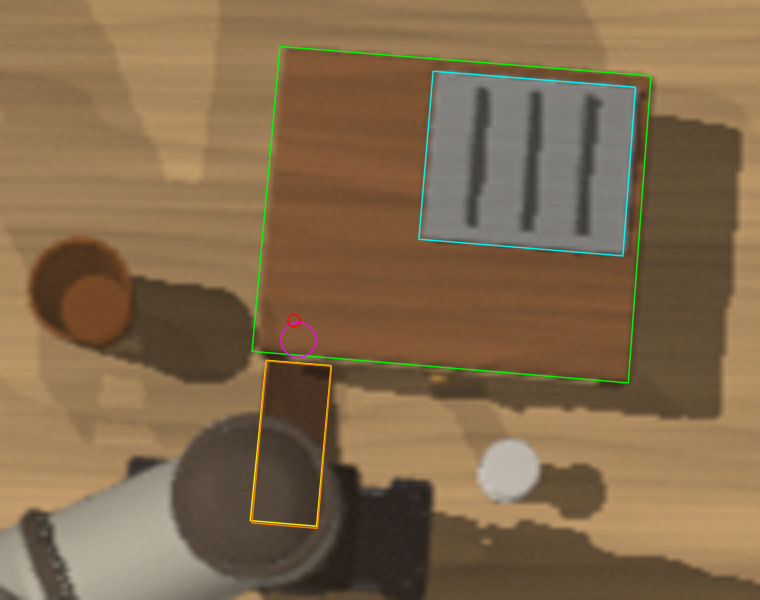

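The wedge has aligned with the stand and its thin end points at the foot. I'll keep pushing, then slow down near the expected snug point, TCP x about 0.512.

Request:
{"method": "step_arm", "body": {"moves": [{"x": -0.2, "y": 0, "z": 0, "wx": 0, "wy": 0, "wz": 0, "jaw": 0}, {"x": -0.2, "y": 0, "z": 0, "wx": 0, "wy": 0, "wz": 0, "jaw": 0}, {"x": -0.2, "y": 0, "z": 0, "wx": 0, "wy": 0, "wz": 0, "jaw": 0}, {"x": -0.2, "y": 0, "z": 0, "wx": 0, "wy": 0, "wz": 0, "jaw": 0}, {"x": -0.2, "y": 0, "z": 0, "wx": 0, "wy": 0, "wz": 0, "jaw": 0}, {"x": -0.2, "y": 0, "z": 0, "wx": 0, "wy": 0, "wz": 0, "jaw": 0}, {"x": -0.2, "y": 0, "z": 0, "wx": 0, "wy": 0, "wz": 0, "jaw": 0}, {"x": -0.2, "y": 0, "z": 0, "wx": 0, "wy": 0, "wz": 0, "jaw": 0}, {"x": -0.2, "y": 0, "z": 0, "wx": 0, "wy": 0, "wz": 0, "jaw": 0}, {"x": -0.2, "y": 0, "z": 0, "wx": 0, "wy": 0, "wz": 0, "jaw": 0}]}}

```text
time: 9.73
position: [0.4938, 0.0484, 0.0091]
eef_rot: [[-0.998, 0.056, -0.0], [0.056, 0.998, -0.0], [0.0, -0.0, -1.0]]
contact_force: [-0.9, 0.8, 1.2]
gripper_width: 0.0004
```

Request:
{"method": "step_arm", "body": {"moves": [{"x": -0.1, "y": 0, "z": 0, "wx": 0, "wy": 0, "wz": 0, "jaw": 0}, {"x": -0.1, "y": 0, "z": 0, "wx": 0, "wy": 0, "wz": 0, "jaw": 0}, {"x": -0.1, "y": 0, "z": 0, "wx": 0, "wy": 0, "wz": 0, "jaw": 0}]}}

```text
time: 9.98
position: [0.4966, 0.0482, 0.009]
eef_rot: [[-0.998, 0.056, -0.0], [0.056, 0.998, -0.0], [0.0, -0.0, -1.0]]
contact_force: [-1.0, -0.1, 0.8]
gripper_width: 0.0002
```

Request:
{"method": "step_arm", "body": {"moves": [{"x": -0.1, "y": 0, "z": 0, "wx": 0, "wy": 0, "wz": 0, "jaw": 0}, {"x": -0.1, "y": 0, "z": 0, "wx": 0, "wy": 0, "wz": 0, "jaw": 0}, {"x": -0.1, "y": 0, "z": 0, "wx": 0, "wy": 0, "wz": 0, "jaw": 0}]}}

```text
time: 10.23
position: [0.4998, 0.0481, 0.009]
eef_rot: [[-0.998, 0.056, 0.0], [0.056, 0.998, 0.0], [-0.0, 0.0, -1.0]]
contact_force: [-1.1, 0.6, 0.0]
gripper_width: 0.0002
```

Request:
{"method": "step_arm", "body": {"moves": [{"x": -0.1, "y": 0, "z": 0, "wx": 0, "wy": 0, "wz": 0, "jaw": 0}, {"x": -0.1, "y": 0, "z": 0, "wx": 0, "wy": 0, "wz": 0, "jaw": 0}]}}

```text
time: 10.4
position: [0.5018, 0.048, 0.009]
eef_rot: [[-0.998, 0.056, -0.0], [0.056, 0.998, 0.0], [0.0, 0.0, -1.0]]
contact_force: [0.2, 0.1, -0.2]
gripper_width: 0.0005
```

Request:
{"method": "step_arm", "body": {"moves": [{"x": -0.1, "y": 0, "z": 0, "wx": 0, "wy": 0, "wz": 0, "jaw": 0}, {"x": -0.1, "y": 0, "z": 0, "wx": 0, "wy": 0, "wz": 0, "jaw": 0}]}}

```text
time: 10.57
position: [0.5038, 0.0479, 0.009]
eef_rot: [[-0.998, 0.056, -0.0], [0.056, 0.998, -0.0], [0.0, -0.0, -1.0]]
contact_force: [-0.5, 0.3, 0.5]
gripper_width: 0.0002
```

Request:
{"method": "step_arm", "body": {"moves": [{"x": -0.1, "y": 0, "z": 0, "wx": 0, "wy": 0, "wz": 0, "jaw": 0}, {"x": -0.1, "y": 0, "z": 0, "wx": 0, "wy": 0, "wz": 0, "jaw": 0}]}}

```text
time: 10.73
position: [0.5058, 0.0477, 0.009]
eef_rot: [[-0.998, 0.056, 0.0], [0.056, 0.998, -0.0], [-0.0, -0.0, -1.0]]
contact_force: [-0.4, 0.2, 0.3]
gripper_width: 0.0005
```

Request:
{"method": "step_arm", "body": {"moves": [{"x": -0.1, "y": 0, "z": 0, "wx": 0, "wy": 0, "wz": 0, "jaw": 0}, {"x": 0, "y": 0, "z": 0, "wx": 0, "wy": 0, "wz": 0, "jaw": 0}]}}

```text
time: 10.9
position: [0.5071, 0.0478, 0.0091]
eef_rot: [[-0.998, 0.056, 0.001], [0.056, 0.998, 0.0], [-0.001, 0.0, -1.0]]
contact_force: [-0.6, -1.0, 0.1]
gripper_width: 0.0007
```

Request:
{"method": "step_arm", "body": {"moves": [{"x": -0.1, "y": 0, "z": 0, "wx": 0, "wy": 0, "wz": 0, "jaw": 0}, {"x": 0, "y": 0, "z": 0, "wx": 0, "wy": 0, "wz": 0, "jaw": 0}]}}

```text
time: 11.07
position: [0.5079, 0.0477, 0.0091]
eef_rot: [[-0.998, 0.056, 0.0], [0.056, 0.998, 0.0], [-0.0, 0.0, -1.0]]
contact_force: [-0.9, -0.2, 0.4]
gripper_width: 0.0005
```

Request:
{"method": "step_arm", "body": {"moves": [{"x": -0.1, "y": 0, "z": 0, "wx": 0, "wy": 0, "wz": 0, "jaw": 0}, {"x": 0, "y": 0, "z": 0, "wx": 0, "wy": 0, "wz": 0, "jaw": 0}]}}

```text
time: 11.23
position: [0.5089, 0.0476, 0.0091]
eef_rot: [[-0.998, 0.056, 0.0], [0.056, 0.998, 0.0], [-0.0, 0.0, -1.0]]
contact_force: [-0.1, -0.1, 0.3]
gripper_width: 0.0004
```

Request:
{"method": "step_arm", "body": {"moves": [{"x": -0.1, "y": 0, "z": 0, "wx": 0, "wy": 0, "wz": 0, "jaw": 0}, {"x": 0, "y": 0, "z": 0, "wx": 0, "wy": 0, "wz": 0, "jaw": 0}]}}

```text
time: 11.4
position: [0.5099, 0.0476, 0.0091]
eef_rot: [[-0.998, 0.056, 0.0], [0.056, 0.998, 0.0], [-0.0, 0.0, -1.0]]
contact_force: [-1.5, -0.7, -1.2]
gripper_width: 0.0005
```

Request:
{"method": "step_arm", "body": {"moves": [{"x": -0.1, "y": 0, "z": 0, "wx": 0, "wy": 0, "wz": 0, "jaw": 0}, {"x": 0, "y": 0, "z": 0, "wx": 0, "wy": 0, "wz": 0, "jaw": 0}]}}

```text
time: 11.57
position: [0.5109, 0.0475, 0.0091]
eef_rot: [[-0.998, 0.056, 0.0], [0.056, 0.998, 0.0], [-0.0, 0.0, -1.0]]
contact_force: [-0.3, 0.3, 0.0]
gripper_width: 0.0004
```

Request:
{"method": "step_arm", "body": {"moves": [{"x": -0.1, "y": 0, "z": 0, "wx": 0, "wy": 0, "wz": 0, "jaw": 0}, {"x": 0, "y": 0, "z": 0, "wx": 0, "wy": 0, "wz": 0, "jaw": 0}]}}

```text
time: 11.73
position: [0.5119, 0.0475, 0.0091]
eef_rot: [[-0.998, 0.056, 0.0], [0.056, 0.998, 0.0], [-0.0, 0.0, -1.0]]
contact_force: [-0.5, 1.3, -0.3]
gripper_width: 0.0006
```

Request:
{"method": "step_arm", "body": {"moves": [{"x": -0.1, "y": 0, "z": 0, "wx": 0, "wy": 0, "wz": 0, "jaw": 0}, {"x": 0, "y": 0, "z": 0, "wx": 0, "wy": 0, "wz": 0, "jaw": 0}]}}

```text
time: 11.9
position: [0.5129, 0.0474, 0.0091]
eef_rot: [[-0.998, 0.056, 0.0], [0.056, 0.998, 0.0], [-0.0, 0.0, -1.0]]
contact_force: [-0.6, 0.6, -0.1]
gripper_width: 0.0006
```

Request:
{"method": "step_arm", "body": {"moves": [{"x": -0.1, "y": 0, "z": 0, "wx": 0, "wy": 0, "wz": 0, "jaw": 0}, {"x": 0, "y": 0, "z": 0, "wx": 0, "wy": 0, "wz": 0, "jaw": 0}]}}

```text
time: 12.07
position: [0.5139, 0.0474, 0.0091]
eef_rot: [[-0.998, 0.056, 0.0], [0.056, 0.998, 0.0], [-0.0, 0.0, -1.0]]
contact_force: [-0.4, -0.8, -0.1]
gripper_width: 0.0007
```

Request:
{"method": "step_arm", "body": {"moves": [{"x": -0.1, "y": 0, "z": 0, "wx": 0, "wy": 0, "wz": 0, "jaw": 0}, {"x": 0, "y": 0, "z": 0, "wx": 0, "wy": 0, "wz": 0, "jaw": 0}]}}

```text
time: 12.23
position: [0.5145, 0.0472, 0.009]
eef_rot: [[-0.998, 0.056, -0.001], [0.056, 0.998, -0.0], [0.001, -0.0, -1.0]]
contact_force: [-0.8, -0.1, 1.2]
gripper_width: 0.0005
```

```bash
python3 -c "
from h import *
for n in('scene','top'): cv2.imwrite(f'pics/{n}4.png',r.camera(n))
from ov import draw
st=[.682,-.0557,-.0588]; p=np.array(r.observe()['position']); print(p,r.observe()['contact_force'])
d=np.array([.9984,-.056]); c=p[:2]+d*(.0095+.055); w=[*c,-.056]
draw('top','pics/top4.png',st,w,(245,125),(190,150),4,'pics/ovt4.png')
draw('scene','pics/scene4.png',st,w,(195,190),(210,160),3.7,'pics/ovs4.png')
"
```

```text
[0.5145 0.0472 0.009 ] [-1.4057 -0.7025  0.6923]
```

View pics/ovs4.png

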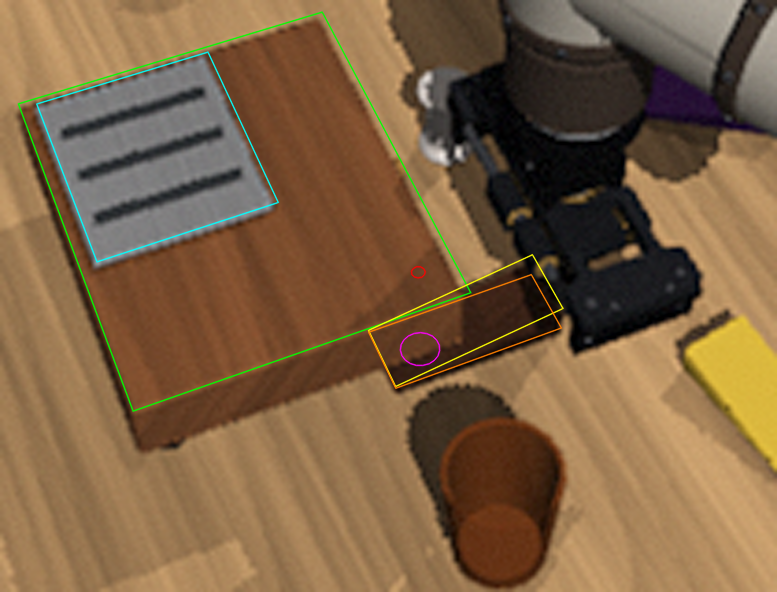

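View pics/ovt4.png

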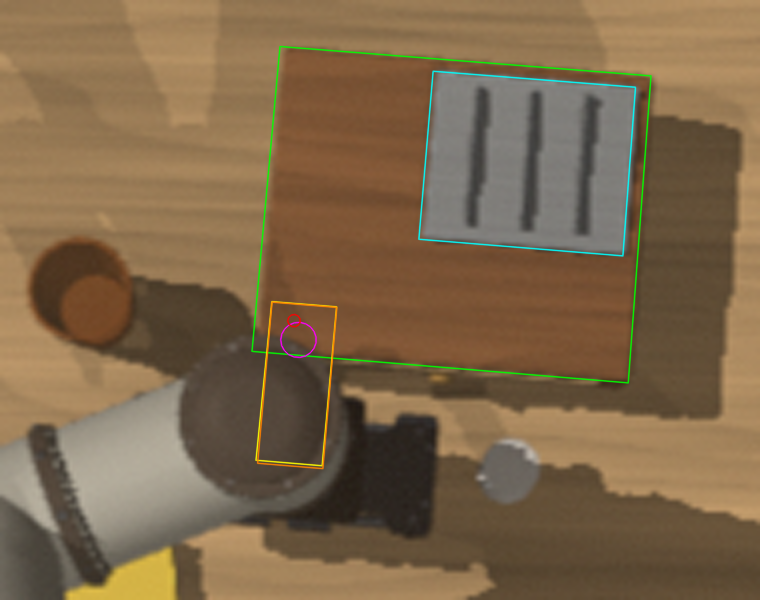

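The wedge is in line under the foot, with nothing else disturbed. I'll continue in 1 mm steps until the force rises.

Request:
{"method": "step_arm", "body": {"moves": [{"x": -0.1, "y": 0, "z": 0, "wx": 0, "wy": 0, "wz": 0, "jaw": 0}, {"x": 0, "y": 0, "z": 0, "wx": 0, "wy": 0, "wz": 0, "jaw": 0}]}}

```text
time: 12.5
position: [0.5151, 0.047, 0.009]
eef_rot: [[-0.998, 0.056, -0.001], [0.056, 0.998, -0.0], [0.001, -0.0, -1.0]]
contact_force: [-3.2, 0.3, 2.1]
gripper_width: 0.0005
```

Request:
{"method": "step_arm", "body": {"moves": [{"x": -0.1, "y": 0, "z": 0, "wx": 0, "wy": 0, "wz": 0, "jaw": 0}, {"x": 0, "y": 0, "z": 0, "wx": 0, "wy": 0, "wz": 0, "jaw": 0}]}}

```text
time: 12.67
position: [0.5156, 0.0468, 0.0089]
eef_rot: [[-0.998, 0.056, -0.002], [0.056, 0.998, -0.001], [0.002, -0.001, -1.0]]
contact_force: [-5.4, 0.5, 4.7]
gripper_width: 0.0002
```

The force has risen to 5.4 N, so the wedge is snug. I'll back straight off the tail before lifting.

Request:
{"method": "step_arm", "body": {"moves": [{"x": 0.2, "y": 0, "z": 0, "wx": 0, "wy": 0, "wz": 0, "jaw": 0}, {"x": 0.3, "y": 0, "z": 0, "wx": 0, "wy": 0, "wz": 0, "jaw": 0}, {"x": 0.7, "y": 0, "z": 0, "wx": 0, "wy": 0, "wz": 0, "jaw": 0}, {"x": 1, "y": 0, "z": 0, "wx": 0, "wy": 0, "wz": 0, "jaw": 0}, {"x": 2, "y": 0, "z": 0, "wx": 0, "wy": 0, "wz": 0, "jaw": 0}, {"x": 0.5, "y": 0, "z": -3, "wx": 0, "wy": 0, "wz": 0, "jaw": 0}, {"x": 0, "y": 0, "z": -3.5, "wx": 0, "wy": 0, "wz": 0, "jaw": 0}, {"x": 0, "y": 0, "z": -3, "wx": 0, "wy": 0, "wz": 0, "jaw": 0}, {"x": 0, "y": 0, "z": -2, "wx": 0, "wy": 0, "wz": 0, "jaw": 0}, {"x": 0, "y": 0, "z": 0, "wx": 0, "wy": 0, "wz": 0, "jaw": 0}, {"x": 0, "y": 0, "z": 0, "wx": 0, "wy": 0, "wz": 0, "jaw": 0}]}}

```text
time: 13.58
position: [0.4697, 0.0502, 0.1251]
eef_rot: [[-0.998, 0.056, 0.003], [0.056, 0.998, 0.002], [-0.003, 0.002, -1.0]]
contact_force: [-0.7, 0.7, -0.0]
gripper_width: 0.0002
```

```bash
python3 go.py 0.609 0.042 0.12; python3 -c "
from h import *
for n in('scene','top'): cv2.imwrite(f'pics/{n}5.png',r.camera(n))
from ov import draw
st=[.682,-.0557,-.0588]; p=np.array([.5156,.0468])
d=np.array([.9984,-.056]); c=p[:2]+d*(.0095+.055); w=[*c,-.056]
draw('scene','pics/scene5.png',st,w,(195,190),(210,160),3.7,'pics/ovs5.png')
"
```

```text
t 13.5833 p [0.4697 0.0502 0.1251] F [-0.708   0.7055 -0.0346] w 0.00015859847230616486 
 [[-0.9984  0.0561  0.0032]
 [ 0.0562  0.9984  0.0019]
 [-0.0031  0.002  -1.    ]]
cm in tool axes [-13.9484  -0.0371   0.5556]
```

View pics/ovs5.png

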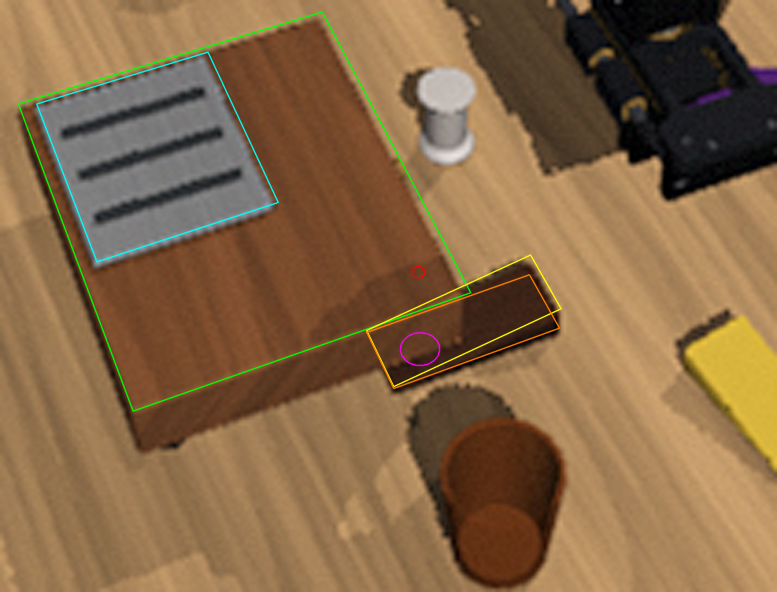

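The wedge is in place and straight under the foot, and the stand hasn't moved. Next is the press on the corner.

Request:
{"method": "step_arm", "body": {"moves": [{"x": -3.4, "y": 0, "z": 0, "wx": 0, "wy": 0, "wz": 0, "jaw": 0}, {"x": -3.5, "y": 0, "z": 0, "wx": 0, "wy": 0, "wz": 0, "jaw": 0}, {"x": -3.5, "y": 0, "z": 0, "wx": 0, "wy": 0, "wz": 0, "jaw": 0}, {"x": -3.5, "y": 0, "z": 0, "wx": 0, "wy": 0, "wz": 0, "jaw": 0}, {"x": 0, "y": 0, "z": 1.5, "wx": 0, "wy": 0, "wz": 0, "jaw": 0}, {"x": 0, "y": 0, "z": 1.5, "wx": 0, "wy": 0, "wz": 0, "jaw": 0}, {"x": 0, "y": 0, "z": 1, "wx": 0, "wy": 0, "wz": 0, "jaw": 0}, {"x": 0, "y": 0, "z": 0.2, "wx": 0, "wy": 0, "wz": 0, "jaw": 0}, {"x": 0, "y": 0, "z": 0, "wx": 0, "wy": 0, "wz": 0, "jaw": 0}, {"x": 0, "y": 0, "z": 0, "wx": 0, "wy": 0, "wz": 0, "jaw": 0}]}}

```text
time: 14.52
position: [0.6077, 0.0419, 0.0809]
eef_rot: [[-0.998, 0.056, -0.002], [0.056, 0.998, -0.001], [0.002, -0.001, -1.0]]
contact_force: [-0.4, 0.4, -0.0]
gripper_width: 0.0005
```

Request:
{"method": "step_arm", "body": {"moves": [{"x": 0, "y": 0, "z": 0.1, "wx": 0, "wy": 0, "wz": 0, "jaw": 0}, {"x": 0, "y": 0, "z": 0, "wx": 0, "wy": 0, "wz": 0, "jaw": 0}]}}

```text
time: 14.68
position: [0.6081, 0.042, 0.0806]
eef_rot: [[-0.998, 0.056, -0.001], [0.056, 0.998, -0.0], [0.001, -0.0, -1.0]]
contact_force: [0.0, -0.3, -0.9]
gripper_width: 0.0004
```

Request:
{"method": "step_arm", "body": {"moves": [{"x": 0, "y": 0, "z": 0.1, "wx": 0, "wy": 0, "wz": 0, "jaw": 0}, {"x": 0, "y": 0, "z": 0, "wx": 0, "wy": 0, "wz": 0, "jaw": 0}]}}

```text
time: 14.85
position: [0.6084, 0.042, 0.0799]
eef_rot: [[-0.998, 0.056, -0.0], [0.056, 0.998, 0.0], [0.0, 0.0, -1.0]]
contact_force: [-0.9, 0.1, -0.2]
gripper_width: 0.0003
```

Request:
{"method": "step_arm", "body": {"moves": [{"x": 0, "y": 0, "z": 0.1, "wx": 0, "wy": 0, "wz": 0, "jaw": 0}, {"x": 0, "y": 0, "z": 0, "wx": 0, "wy": 0, "wz": 0, "jaw": 0}]}}

```text
time: 15.02
position: [0.6085, 0.042, 0.0797]
eef_rot: [[-0.998, 0.056, 0.0], [0.056, 0.998, -0.0], [-0.0, -0.0, -1.0]]
contact_force: [-1.3, -0.1, 3.9]
gripper_width: 0.0005
```

Request:
{"method": "step_arm", "body": {"moves": [{"x": 0, "y": 0, "z": 0.1, "wx": 0, "wy": 0, "wz": 0, "jaw": 0}, {"x": 0, "y": 0, "z": 0, "wx": 0, "wy": 0, "wz": 0, "jaw": 0}, {"x": 0, "y": 0, "z": 0, "wx": 0, "wy": 0, "wz": 0, "jaw": 0}]}}

```text
time: 15.27
position: [0.6085, 0.0421, 0.0797]
eef_rot: [[-0.998, 0.056, 0.001], [0.056, 0.998, -0.0], [-0.001, -0.0, -1.0]]
contact_force: [-3.4, 1.0, 7.9]
gripper_width: 0.0004
```

Request:
{"method": "step_arm", "body": {"moves": [{"x": 0, "y": 0, "z": 0.1, "wx": 0, "wy": 0, "wz": 0, "jaw": 0}, {"x": 0, "y": 0, "z": 0, "wx": 0, "wy": 0, "wz": 0, "jaw": 0}, {"x": 0, "y": 0, "z": 0, "wx": 0, "wy": 0, "wz": 0, "jaw": 0}]}}

```text
time: 15.52
position: [0.6085, 0.0421, 0.0796]
eef_rot: [[-0.998, 0.055, 0.001], [0.055, 0.998, -0.0], [-0.001, -0.0, -1.0]]
contact_force: [-5.4, 1.6, 11.8]
gripper_width: 0.0003
```

Request:
{"method": "step_arm", "body": {"moves": [{"x": 0, "y": 0, "z": 0.1, "wx": 0, "wy": 0, "wz": 0, "jaw": 0}, {"x": 0, "y": 0, "z": 0, "wx": 0, "wy": 0, "wz": 0, "jaw": 0}, {"x": 0, "y": 0, "z": 0, "wx": 0, "wy": 0, "wz": 0, "jaw": 0}]}}

```text
time: 15.77
position: [0.6085, 0.0421, 0.0795]
eef_rot: [[-0.998, 0.055, 0.001], [0.055, 0.998, -0.0], [-0.001, -0.0, -1.0]]
contact_force: [-7.3, 1.8, 17.0]
gripper_width: 0.0002
```

It's firm: only about 0.3 mm of give at 17 N, against 6 mm before. I'll ease off the sideways component, press slightly harder and check again.

Request:
{"method": "step_arm", "body": {"moves": [{"x": 0.1, "y": 0, "z": 0.05, "wx": 0, "wy": 0, "wz": 0, "jaw": 0}, {"x": 0.05, "y": 0, "z": 0.05, "wx": 0, "wy": 0, "wz": 0, "jaw": 0}, {"x": 0, "y": 0, "z": 0, "wx": 0, "wy": 0, "wz": 0, "jaw": 0}, {"x": 0, "y": 0, "z": 0, "wx": 0, "wy": 0, "wz": 0, "jaw": 0}, {"x": 0, "y": 0, "z": 0, "wx": 0, "wy": 0, "wz": 0, "jaw": 0}, {"x": 0, "y": 0, "z": 0, "wx": 0, "wy": 0, "wz": 0, "jaw": 0}]}}

```text
time: 16.27
position: [0.6084, 0.0421, 0.0794]
eef_rot: [[-0.999, 0.055, 0.004], [0.055, 0.999, -0.0], [-0.004, 0.0, -1.0]]
contact_force: [-4.9, 0.2, 18.6]
gripper_width: 0.0003
```

```bash
python3 -c "
from h import *
for n in('scene','top'): cv2.imwrite(f'pics/{n}6.png',r.camera(n))
from ov import draw
st=[.682,-.0557,-.0588]; p=np.array([.5156,.0468])
d=np.array([.9984,-.056]); c=p[:2]+d*(.0095+.055); w=[*c,-.056]
draw('scene','pics/scene6.png',st,w,(195,190),(210,160),3.7,'pics/ovs6.png')
draw('top','pics/top6.png',st,w,(245,125),(190,150),4,'pics/ovt6.png')
"; python3 go.py
```

```text
t 16.3667 p [0.6085 0.0421 0.0794] F [-6.4453  0.0736 19.4456] w 0.0005184468287665064 
 [[-0.9985  0.0546  0.0045]
 [ 0.0546  0.9985 -0.0002]
 [-0.0045 -0.     -1.    ]]
```

View pics/ovs6.png

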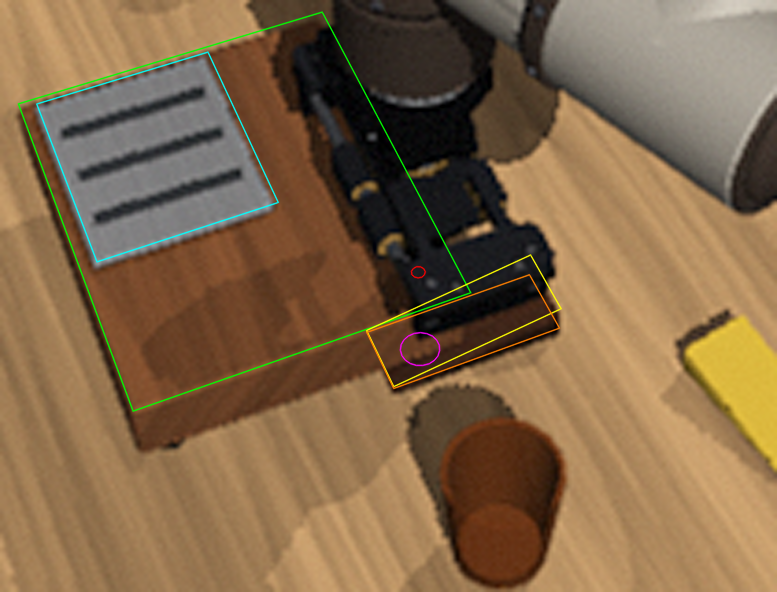

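View pics/ovt6.png

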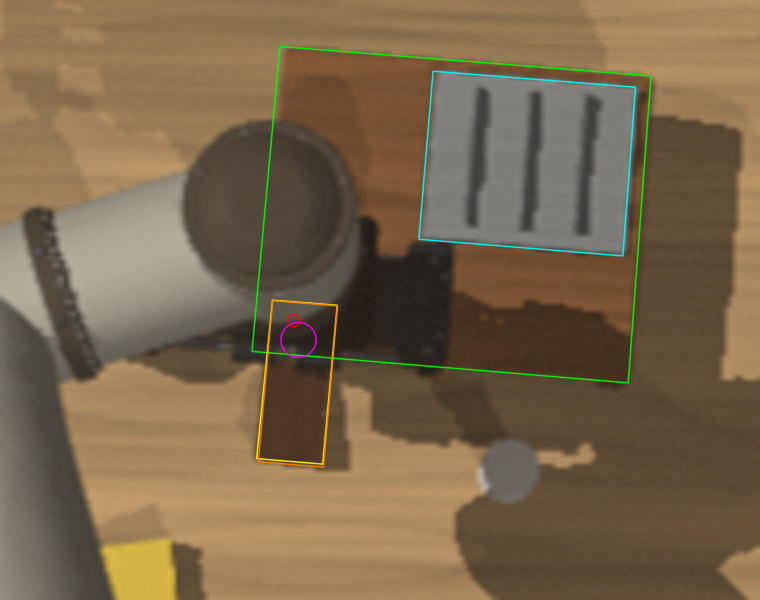

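The stand and wedge match their outlines and the other things are untouched. The press is steady at about 19 N, with the lid at 79.4 mm. Handing in.

```bash
python3 -c "
from station import r
print(r.sign_off())"
```

```text
the job is handed in; nothing more can be done
None
```

The stand no longer rocks: pressed at about 19 N on the front-left corner, it now gives about 0.3 mm. I handed the job in with that press still held, at 16.4 s of the 56 s allowed.

- **Rock test:** I pressed the lid over the worn foot. It rocked at about 3–5 N and sank about 6 mm until the foot met the table, and I let it rock back.
- **Wedge:** I slid the dark brown wedge along the table, thin end first, with the shut fingers against its thick end. It lined up with the stand and went under the foot. I stopped when the push rose from about 1 N to 5.4 N and backed straight off.
- **Final press:** The lid met the fingers at about 79.7 mm, against about 79.6 mm before wedging, so the stand is still level.
- **Last pictures:** The stand and wedge sat on their expected outlines to within 2–3 mm. The spool, glass and yellow wedge looked untouched. I did not look again at the pincushion, clapper, scissors or chalk tin, but the arm never worked near them.

**Small disagreements:**
- The fitted outline of the lid was up to 2 px wider than the pictures showed.
- The wedge became snug about 3 mm later than I predicted.
- The held press has a sideways part of about 5–6 N toward the back, which my correction only partly removed. The stand did not shift under it.

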